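Put the specimen container back in the carousel and hold it to the barcode reader

ROBOT

A 6-joint arm with a two-finger parallel gripper is mounted at the origin on the work surface. World frame = base frame: x ahead of the robot, y to its left, z up, the work surface at z = 0. Lengths are in m, angles in rad, forces in N, time in s.
With the tool pointing down it reaches from about 0.325 to 0.9 m from the base axis. Payload 6.1 kg.
Tool frame: the origin (TCP) lies on the centre line of the jaws, within the pads' length; the fingertips stand tip_reach ahead of it and the grasp point (between the pads) lies 3 mm ahead of it (tip_reach is the distance from the TCP to the fingertips, in m); z points along the fingers, y is the line along which they close (so a half turn about z gives the same grasp; the last joint's range is limited). The gripper opens to 85 mm and grips with 20 to 120 N. Pads are 22 mm wide; open, the fingers measure 114 mm over their backs; the gripper's body (76 mm by 85 mm) begins 54 mm behind the grasp point. The pads swing forward as they close: fully open they stand 13 mm farther back than shut.
Start: joints at [1.118, 0.22, 1.526, -0, 1.395, -0.126], TCP at [0.201, 0.592, 0.228] pointing down, gripper open.
Joint ranges: [-2.98, 2.98], [-0.91, 2.08], [0.09, 2.57], [-1.24, 4.39], [0.2, 2.65], [-2.68, 2.68]. Speed limits (rad/s): [2.57, 2.57, 3.01, 3.14, 3.14, 3.14].

INTERFACE

Orientations are given as a rotation vector (axis times angle).
In Python, from cell import * gives the robot as it stands.
- The arm moves only by the tool arm_command, never from a script. Its arguments are lists of equal length, an entry for each row: "gripper": the opening, from 0 (shut) to 1 (fully open); "dp": the shift along the tool's x, y, z in mm, a list of three; "rot": the turn, a rotation vector about the tool's x, y, z in degrees, a list of three. In form: {"gripper": [gripper, ...], "dp": [[x, y, z], ...], "rot": [[wx, wy, wz], ...]}. A call has exactly 5 rows; each row is the pose to reach, as a shift and turn from the pose commanded when the call began, along the tool's axes at that moment; what a row does not reach only later rows make up. A row lasts 1/8 s, in which the tool goes at most 62.5 mm and 10.7 degrees, less where a joint would pass 70% of its speed; a pose out of reach is approached as far as the arm can. A call with a gripper value outside its range is refused whole. The fingers move at their own pace and stop on an object; "grip_force" is the grip in N (left out, the last holds). Time passes only in rows, so rows that repeat a pose let the fingers close, or fill a call up. It gives the time, the measured TCP pose, the force, the opening and the grip force at its end, in the units of the state.
- state(): the state, without advancing time (a new reading comes with each control period).
- snapshot(name): name is "side" or "top"; returns a dict with "pixels" (400x640x3 uint8, red, green, blue), "vfov" (degrees; the focal length in pixels is half the picture's height over the tangent of half this angle, whatever the lens; pixels are square), "cx", "cy" (the principal point, pixels), "k1" (the pictures are not rectified: a ray, as slopes to the right and down, at radius r is drawn at 1 + k1 r^2 times it, then the intrinsics apply), "xyz" and "rotation" of the camera in the world. Camera axes: x right, y down, z forward; pixel columns grow to the right and rows downward; lengths in m; the calibration is good to about 2 mm. A picture is of the moment at which its call begins. There is no depth.
- close_job(): hands the job in; it is judged then, once.
The state is a dict: "time_s": time; "qpos": joint angles; "joint_vel": joint speeds; "joint_torque": joint torques, N m; "position": TCP position; "tcp_rot": TCP orientation; "wrist_force": force on the tool from outside, world axes, zero at the start; "moment": the same for the moment, N m; "opening": finger opening in m; "grip_force": force on a finger pad.
Only numpy, scipy, OpenCV 4.12 (cv2) and the standard library are available. Lean on these libraries where they do the work, as an engineer would, in place of code of your own. Each camera call takes 0.05 s, during which the arm holds its last target. There are 200 camera calls.

TASK

Put the screw-cap specimen container that stands on the trolley top back into the carousel's one free wide place: lower it upright to the bottom and let go only once it is down. Then turn the carousel until that container squarely faces the barcode reader's window, and hold the carousel still there with the gripper closed on its centre knob: finish while still gripping the knob. Leave the other containers seated in their places and do not disturb the gel pump, the sample pot or the tape roll.

Things in the scene. Friction and masses are not known exactly. Their poses are not given: they have to be found in the camera images.
- specimen_mid (a point): Centre (half-way up, 46.5 mm above its foot) of the loose specimen container to put back: clear, 93 mm tall, standing upright on the trolley top; body 28 mm across, flat foot, label with dark bars right round it (it reads from any side); white screw cap 31 mm across over the top 18.5 mm, good to grip. About 45 g. z is its own axis, up.
- specimen: The same container; the origin is the centre of its foot.
- place (a point): Centre of the floor inside the carousel's free wide place, where the specimen container's foot belongs: a white sleeve, bore 32 mm, open on top, 37 mm deep, its mouth flared over the top 7 mm to 42 mm across. It lies 95 mm from the carousel's axis, its floor 31 mm above the trolley top; it turns with the carousel.
- read_spot (a point): Fixed point straight in front of the middle of the reader's window, 95 mm from the carousel's axis, at the height of the place's floor: the place must come here. From the carousel's axis through this point runs the line to the reader.
- carousel: Turntable: 250 mm disc, spins both ways without stops on an upright axis, stays where left (0.04 N m friction). Origin on the axis 18 mm above the trolley top, z up, -x to the free wide place. Six sleeves 60 degrees apart, 95 mm out, tops 71 mm above the trolley top; counter-clockwise from above: the free wide one, tube_b, stored_b, an empty narrow one (bore 19 mm), stored_a, tube_a.
- knob: The round black knob on top of the carousel's centre column, fixed to the carousel: 40 mm across, 33 mm tall, from 123 to 156 mm above the trolley top, side upright from 4 to 30 mm above its underside. Origin at the centre of its underside. It stands clear on a 22 mm column.
- knob_mid (a point): Centre of the knob, half-way up, 139.5 mm above the trolley top: grip here, from above, at any yaw.
- station: The fixed aluminium plate (375 x 150 x 6 mm) under the carousel, with the grey barcode reader on a stand. Origin on the carousel's axis at the trolley top; its -x axis points to the reader, whose head (74 mm wide, 60 to 150 mm above the trolley top) has its window 192 mm from the axis, facing it.
- stored_a_mid (a point): Centre of a container like the specimen, stored in a wide place of the carousel (its top 124 mm above the trolley top).
- stored_b_mid (a point): Centre of the other container like it, stored in the other wide place.
- tube_a_mid (a point): Centre of a slim blood tube 16 mm across, 102 mm tall, cap 18 mm across, stored in a narrow place (its top 133 mm above the trolley top).
- tube_b_mid (a point): Centre of the other slim blood tube, in another narrow place.
- gel_pump: Bystander: hand gel pump bottle, 66 mm across, 181 mm tall. Origin under its centre.
- sample_pot: Bystander: squat clear sample pot with a white lid, 62 mm across, 70 mm tall. Origin under its centre.
- tape_roll: Bystander: white tape roll lying flat, 72 mm across, 25 mm tall. Origin under its centre.

How it is judged:
On the way, in this order (a step that is already met when the one before it is completed fails the run):
1. the specimen container stands upright at the bottom of the free wide place and is let go (horizontal distance between specimen_mid and place below 0.007 m and z of specimen_mid in the frame of place between 0.04 and 0.0505 m and angle between specimen_mid's own z axis and vertical below 0.15 rad and contact force between the fingers and specimen below 0.1 N), for 0.2 s.
2. the carousel is turned, with the container in it, until its place faces the reader (horizontal distance between place and read_spot below 0.01 m and horizontal distance between specimen_mid and place below 0.007 m and z of specimen_mid in the frame of place between 0.04 and 0.0505 m and angle between specimen_mid's own z axis and vertical below 0.15 rad), for 0.1 s.
At the end, for the whole second after the job is handed in: Container upright and untouched at the bottom of the free wide place (7 mm, 4 mm, 0.15 rad), that place within 10 mm of the spot before the reader, carousel still (0.05 rad/s), gripper around the knob (within 28 mm of its centre, over 2 N), the other four containers seated (all of step 2 and contact force between the fingers and specimen below 0.1 N and angular speed of carousel below 0.05 rad/s and contact force between the fingers and knob above 2 N and distance between the grasp point and knob_mid below 0.028 m and z of each of stored_a_mid, stored_b_mid in the frame of carousel below 0.0655 m and z of each of tube_a_mid, tube_b_mid in the frame of carousel below 0.07 m and angle between each of stored_a_mid, stored_b_mid, tube_a_mid, tube_b_mid's own z axis and vertical below 0.25 rad); the arm keeps its last pose, push and grip.
It fails at once if the specimen container is let go more than 15 mm above the bottom of its place (dropped in) (horizontal distance between specimen_mid and place below 0.03 m and z of specimen_mid in the frame of place above 0.0615 m and contact force between the fingers and specimen below 0.1 N).
It fails at once if a stored container is lifted more than 25 mm or knocked out of its place (z of any of stored_a_mid, stored_b_mid in the frame of carousel above 0.0845 m or z of any of tube_a_mid, tube_b_mid in the frame of carousel above 0.089 m or angle between any of stored_a_mid, stored_b_mid, tube_a_mid, tube_b_mid's own z axis and vertical above 0.5 rad).
It fails at once if the gel pump, sample pot or tape roll is shifted more than 30 mm or tipped (distance of any of gel_pump, sample_pot, tape_roll from where it was at the start of the episode above 0.03 m or angle between any of gel_pump, sample_pot, tape_roll's own z axis and vertical above 0.4 rad).
It also fails if it takes over 72 s, if anything falls off the work surface, if the arm or the gripper's body presses on something with over 40 N, if the wrist force passes 120 N, or if a joint passes its speed limit or range.

## Working session

There is one attempt and no reset: what is moved stays moved. The work goes in short steps, Python scripts to look and compute and a tool call to move; the robot and the scene stay as the last step left them, time stands still between calls to the robot, and variables do not carry over. Pictures are saved under pics/ and viewed, at most 10 in all, crops included, and the job is handed in when it is done.

Besides the shell and the picture viewer there is one more tool, called as name(argument=value, ...) on one line, values as JSON. arm_command: Moves the arm, as the interface text tells. Its arguments: {"type":"object","properties":{"gripper":{"type":"array"},"dp":{"type":"array"},"rot":{"type":"array"},"grip_force":{"type":"number"}},"required":["gripper","dp","rot"]}

```bash
mkdir -p pics; ls; python3 - <<'E'
from cell import *
import cv2
s=state();print(s)
for n in("side","top"):
    d=snapshot(n);p=d.pop("pixels");print(n,d);cv2.imwrite(f"pics/{n}0.png",p[:,:,::-1])
E
```

```text
pics
{'time_s': 0.0, 'qpos': array([ 1.11788934e+00,  2.21280322e-01,  1.52761087e+00, -2.58306163e-05,
        1.39470100e+00, -1.26105311e-01]), 'joint_vel': array([-0.00148499, -0.00052713,  0.00055468,  0.00091918,  0.00018083,
       -0.00063594]), 'joint_torque': array([ 1.13932383e-03, -4.96888375e+01, -3.89397275e+01, -4.48460042e-06,
        1.09368408e-02, -2.71286575e-05]), 'position': array([0.20037813, 0.59135805, 0.22736581]), 'tcp_rot': array([-5.10961397e-01, -3.09920644e+00,  3.02103395e-03]), 'wrist_force': array([-0.1920928 ,  0.43158291, -0.31019255]), 'moment': array([-0.02764087, -0.00636718, -0.00315373]), 'grip_force': 0.0, 'opening': 0.08525450896942367}
side {'vfov': 54.64850889483024, 'cx': 312.25205227360846, 'cy': 199.54458585482126, 'k1': -0.04096029989254951, 'xyz': array([0.43964486, 0.4800236 , 0.52033356]), 'rotation': array([-0.3669336 ,  2.65946977, -1.36115429])}
top {'vfov': 51.85254224275235, 'cx': 317.1325111684714, 'cy': 201.1966539618525, 'k1': -0.06982462952521892, 'xyz': array([ 0.4871107 , -0.06158109,  1.00657272]), 'rotation': array([-2.14886973,  2.18304577, -0.15577861])}
```

View pics/side0.png

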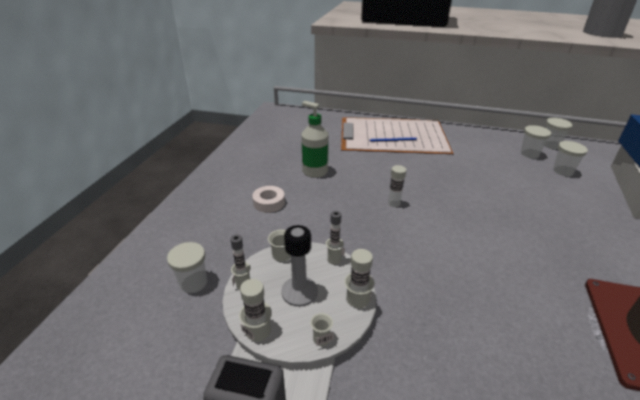

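View pics/top0.png

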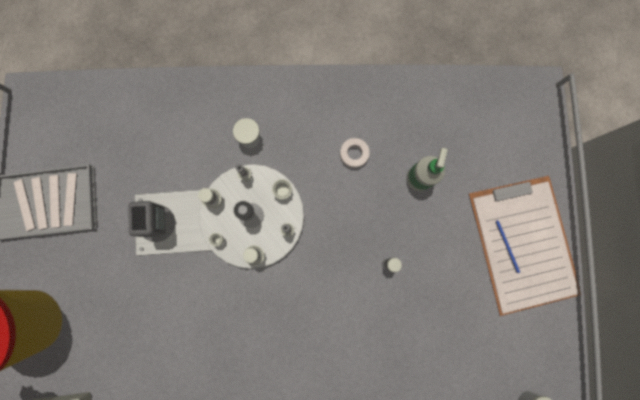

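Side view: the loose specimen's cap is near (398,170), the knob at (298,240) and the free place at (281,245). Top view: specimen (394,265), knob (244,211), free place (283,191), reader (150,219). I'll enlarge both.

```bash
cat > h.py <<'E'
from cell import *
import cv2,numpy as np
from scipy.spatial.transform import Rotation as R
from scipy.optimize import least_squares
def proj(d,P):
    Rm=R.from_rotvec(d["rotation"]).as_matrix()
    c=(np.atleast_2d(P)-d["xyz"])@Rm; s=c[:,:2]/c[:,2:]
    f=200/np.tan(np.radians(d["vfov"])/2)
    s=s*(1+d["k1"]*(s**2).sum(1,keepdims=True))
    return s*f+[d["cx"],d["cy"]]
def onplane(d,uv,z):  # pixel -> world point at height z
    f=lambda p:(proj(d,[p[0],p[1],z])-uv).ravel()
    p=least_squares(f,[0.5,0.]).x
    return np.array([*p,z])
def crop(d,name,x0,y0,w,h,k):
    cv2.imwrite(f"pics/{name}.png",cv2.resize(d["pixels"][y0:y0+h,x0:x0+w,::-1],None,fx=k,fy=k,interpolation=cv2.INTER_CUBIC))
E
python3 - <<'E'
from h import *
t=snapshot("top");s=snapshot("side")
crop(t,"tc",125,155,190,120,4.2); crop(s,"sc",200,140,230,200,3)
crop(t,"tc2",360,230,70,70,4)
z=0.0
for uv in[(244,211),(394,265),(283,191),(136,196),(136,254),(303,214)]: print(uv,onplane(t,uv,0.0))
E
```

```text
(244, 211) [0.59126598 0.098079   0.        ]
(394, 265) [ 0.45345806 -0.26669787  0.        ]
(283, 191) [0.63953066 0.00194454 0.        ]
(136, 196) [0.63250205 0.36788732 0.        ]
(136, 254) [0.48932978 0.36296771 0.        ]
(303, 214) [ 0.58173083 -0.04674735  0.        ]
```

View pics/tc.png

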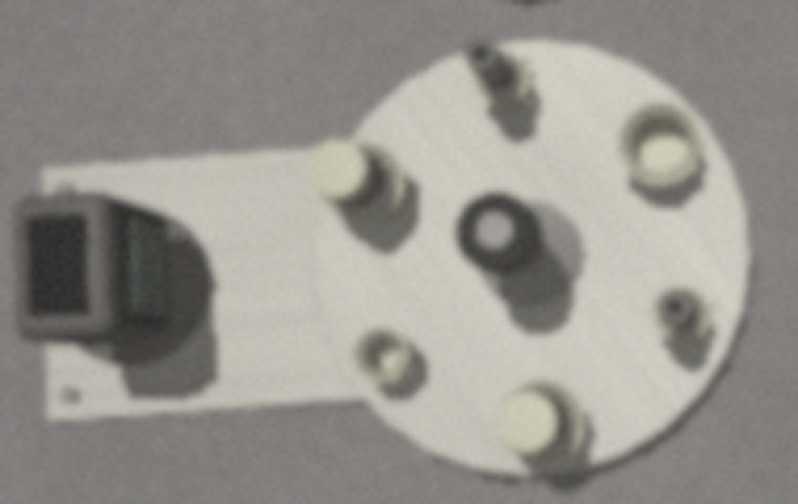

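View pics/sc.png

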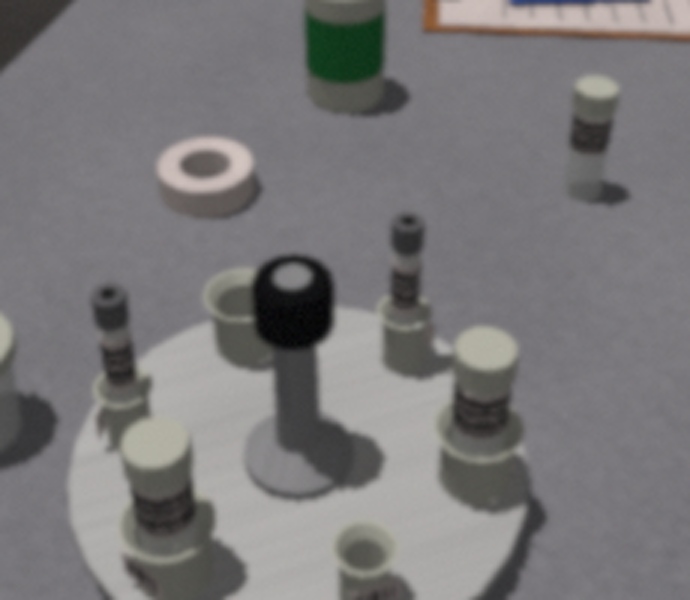

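View pics/tc2.png

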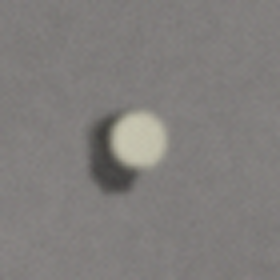

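```bash
cat > fit.py <<'E'
from h import *
def T(c):return (np.array(c)+.5)/4.2-.5+[125,155]
def S(c):return (np.array(c)+.5)/3-.5+[200,140]
t=snapshot("top");s=snapshot("side")
# (k*60deg or None, height)
obs=[(None,.156,(494,229),(293,275)),(0,.071,(662,150),(241,297)),(60,.133,(479,52),(109,290)),(120,.124,(342,168),(157,443)),(180,.071,(388,360),(365,548)),(240,.124,(530,420),(487,350)),(300,.133,(677,305),(407,217))]
def pts(p):
    return np.array([[p[0]+(0 if k is None else .095*np.cos(p[2]+np.radians(k))),p[1]+(0 if k is None else .095*np.sin(p[2]+np.radians(k))),h] for k,h,_,_ in obs])
tt=np.array([T(o[2]) for o in obs]);ss=np.array([S(o[3]) for o in obs])
def f(p): return np.r_[proj(t,pts(p))-tt,proj(s,pts(p)+[0,0,0])-ss].ravel()
r=least_squares(f,[.58,.09,-.5],loss="soft_l1");print("carousel",r.x,np.degrees(r.x[2]));print(f(r.x).reshape(-1,2).round(1))
print("place",pts(r.x)[1])
uT=[394.4,264.4];uS=S((596,87))
q=least_squares(lambda p:np.r_[proj(t,[*p,.093])-uT,proj(s,[*p,.093])-uS].ravel(),[.45,-.25]);print("spec",q.x,q.fun, onplane(t,uT,.093))
E1=[onplane(t,T(c),.006) for c in [(45,168),(320,149),(47,419),(365,400)]]
print(np.array(E1))
for a,b in((0,1),(2,3)):
    v=E1[a]-E1[b];print("edge dir",np.degrees(np.arctan2(v[1],v[0])))
m=(E1[0]+E1[2])/2;v=m[:2]-r.x[:2];print("mid left edge, dir from axis",m,np.degrees(np.arctan2(v[1],v[0])),np.hypot(*v))
E
python3 fit.py
```

```text
carousel [ 0.57902782  0.07659643 -0.92235307] -52.84693814345938
[[ 0.2  0. ]
 [-0.7 -2.6]
 [ 0.3 -0. ]
 [-1.4 -0.3]
 [-1.9 -1.6]
 [-0.5  0.1]
 [-0.4 -0.3]
 [ 0.1  0.7]
 [ 0.8 -2.6]
 [ 0.1  1.3]
 [ 0.2 -1. ]
 [ 0.7 -2.5]
 [-0.  -1.6]
 [ 0.3  1. ]]
place [0.63640272 0.00087906 0.071     ]
spec [ 0.45854415 -0.24830035] [-0.18398905 -0.30586953  0.33754245 -0.27174811] [ 0.45786427 -0.24868648  0.093     ]
[[0.63510818 0.36714376 0.006     ]
 [0.64387475 0.20397084 0.006     ]
 [0.48840002 0.3608821  0.006     ]
 [0.49732845 0.17551328 0.006     ]]
edge dir 93.07529612301707
edge dir 92.75756300586285
mid left edge, dir from axis [0.5617541  0.36401293 0.006     ] 93.43933670782066 0.28793510640085107
```

```bash
cat >> fit.py <<'E'
def big(d,c,n=26,k=11):
    x0,y0=int(c[0])-n,int(c[1])-n
    im=cv2.resize(d["pixels"][y0:y0+2*n,x0:x0+2*n,::-1],None,fx=k,fy=k,interpolation=cv2.INTER_CUBIC)
    im=cv2.convertScaleAbs(im,alpha=1.0)
    a=np.linspace(0,2*np.pi,60)
    P=pts(r.x)[1]+np.c_[.021*np.cos(a),.021*np.sin(a),0*a]
    F=pts(r.x)[1]+np.c_[.016*np.cos(a),.016*np.sin(a),0*a-.040]
    for Q,col in((P,(0,0,255)),(F,(255,0,0))):
        uv=((proj(d,Q)-[x0,y0]+.5)*k-.5).round().astype(np.int32)
        cv2.polylines(im,[uv],True,col,1)
    return im
P=pts(r.x)[1]
cv2.imwrite("pics/place.png",cv2.resize(np.hstack([big(t,proj(t,P)[0]),big(s,proj(s,P)[0])]),(800,400)))
E
python3 fit.py >/dev/null
```

```text
(no output)
```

View pics/place.png

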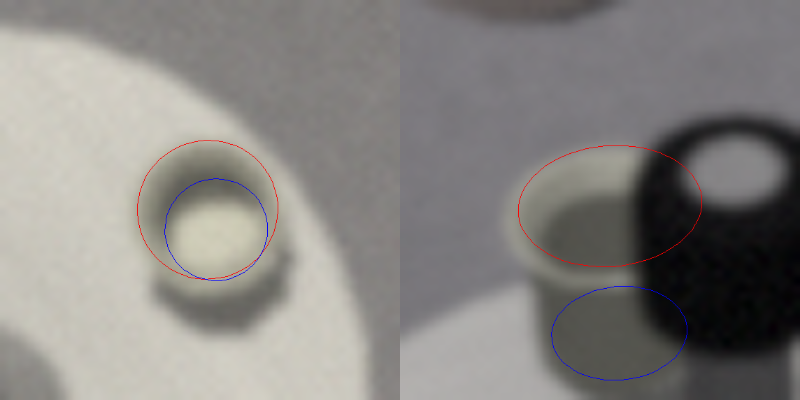

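The fitted place sits within about 3 mm, mostly tangential. The rim centre is near (218,218) in the left panel and the red circle near (208,210). That is inside the flare's tolerance.

```bash
cat >> h.py <<'E'
def plan(xyz,yaw=None):
    "tool shift (mm) to xyz (TCP), and turn about tool z (deg) so the closing line points at world angle yaw (mod 180)"
    st=state();Rm=R.from_rotvec(st["tcp_rot"]).as_matrix()
    print("t",st["time_s"],"pos",st["position"].round(4),"q",np.degrees(st["qpos"]).round(1),"y-angle",np.degrees(np.arctan2(Rm[1,1],Rm[0,1])).round(2),"ztool",Rm[:,2].round(4),"F",st["wrist_force"].round(1),"open",st["opening"].round(4),st["grip_force"])
    print("dp mm",(Rm.T@(np.array(xyz)-st["position"])*1000).round(1))
    if yaw is not None:
        a=np.degrees(np.arctan2(Rm[1,1],Rm[0,1]))-yaw; print("wz",((a+90)%180-90).round(2))
E
python3 - <<'E'
from h import *
import cell
print([k for k in dir(cell) if not k.startswith('_')], getattr(cell,'tip_reach',None))
plan([.458,-.2485,.24],0)
E
```

```text
['Unreachable', 'close_job', 'snapshot', 'state', 'tip_reach'] 0.022Traceback (most recent call last):
  File "<stdin>", line 4, in <module>
  File "h.py", line 20, in plan
    print("t",st["time_s"],"pos",st["position"].round(4),"q",np.degrees(st["qpos"]).round(1),"y-angle",np.degrees(np.arctan2(Rm[1,1],Rm[0,1])).round(2),"ztool",Rm[:,2].round(4),"F",st["wrist_force"].round(1),"open",st["opening"].round(4),st["grip_force"])
                                                                                                                                                                                                                       ^^^^^^^^^^^^^^^^^^^
AttributeError: 'float' object has no attribute 'round'
```

```bash
sed -i 's/st\["opening"\].round(4)/round(st["opening"],4)/' h.py
python3 - <<'E'
from h import *
plan([.45,.2,.25],0)
plan([.458,-.2485,.25],0)
E
```

```text
t 0.4 pos [0.2006 0.5918 0.2283] q [64.  12.6 87.5 -0.  79.9 -7.2] y-angle 71.28 ztool [-1.e-04 -3.e-04 -1.e+00] F [-0.  -0.7 -0. ] open 0.0856 0.0
dp mm [-362.  -291.   -21.6]
wz 71.28
t 0.4 pos [0.2006 0.5918 0.2283] q [64.  12.6 87.5 -0.  79.9 -7.2] y-angle 71.28 ztool [-1.e-04 -3.e-04 -1.e+00] F [-0.  -0.7 -0. ] open 0.0856 0.0
dp mm [-513.5 -713.2  -21.5]
wz 71.28
```

arm_command(gripper=[1,1,1,1,1], dp=[[-45,-36,-10],[-90,-72,-20],[-135,-108,-22],[-180,-144,-22],[-225,-180,-22]], rot=[[0,0,10],[0,0,20],[0,0,30],[0,0,40],[0,0,50]])

```text
time_s: 1.02
position: [0.3567, 0.3477, 0.2509]
tcp_rot: [1.78, 2.588, 0.002]
wrist_force: [1.7, -0.1, -0.3]
opening: 0.0853
grip_force: 0.0
```

```bash
python3 - <<'E'
from h import *
plan([.47,-.05,.25],-53)
plan([.458,-.2485,.20],-53)
E
```

```text
t 1.025 pos [0.3567 0.3477 0.2509] q [ 35.2  -5.9 104.4  -0.   81.4  14.2] y-angle 20.96 ztool [ 9.e-04  5.e-04 -1.e+00] F [ 1.7 -0.1 -0.3] open 0.0853 0.0
dp mm [-411.9  -36.5    0.8]
wz 73.96
t 1.025 pos [0.3567 0.3477 0.2509] q [ 35.2  -5.9 104.4  -0.   81.4  14.2] y-angle 20.96 ztool [ 9.e-04  5.e-04 -1.e+00] F [ 1.7 -0.1 -0.3] open 0.0853 0.0
dp mm [-593.  -118.8   50.6]
wz 73.96
```

arm_command(gripper=[1,1,1,1,1], dp=[[-60,-5,0],[-120,-10,0],[-180,-16,0],[-240,-25,0],[-300,-35,0]], rot=[[0,0,10],[0,0,20],[0,0,30],[0,0,40],[0,0,50]])

```text
time_s: 1.65
position: [0.4325, 0.0551, 0.251]
tcp_rot: [2.707, 1.593, 0.002]
wrist_force: [1.8, 0.6, 0.2]
opening: 0.0856
grip_force: 0.0
```

```bash
python3 - <<'E'
from h import *
plan([.458,-.2485,.20],-53)
E
```

```text
t 1.65 pos [0.4325 0.0551 0.251 ] q [ -3.1 -15.3 112.5   0.   82.7  25.9] y-angle -29.05 ztool [ 0.0015  0.     -1.    ] F [1.8 0.6 0.2] open 0.0856 0.0
dp mm [-253.   169.6   51. ]
wz 23.95
```

arm_command(gripper=[1,1,1,1,1], dp=[[-50,34,10],[-100,68,20],[-150,102,30],[-202,136,40],[-253,170,51]], rot=[[0,0,5],[0,0,10],[0,0,15],[0,0,20],[0,0,24]])

```text
time_s: 2.28
position: [0.4597, -0.2486, 0.1997]
tcp_rot: [2.977, 0.999, 0.001]
wrist_force: [0.9, 0.9, 1.0]
opening: 0.0852
grip_force: 0.0
```

```bash
python3 - <<'E'
from h import *
plan([.4583,-.2485,.086],-53)
plan([.4583,-.2485,.086],-53)
E
```

```text
t 2.275 pos [ 0.4597 -0.2486  0.1997] q [-37.1  -0.2 104.5   0.   75.6  15.8] y-angle -52.89 ztool [ 1.1e-03 -5.0e-04 -1.0e+00] F [0.9 0.9 1. ] open 0.0852 0.0
dp mm [ -1.1  -1.1 113.7]
wz 0.11
t 2.275 pos [ 0.4597 -0.2486  0.1997] q [-37.1  -0.2 104.5   0.   75.6  15.8] y-angle -52.89 ztool [ 1.1e-03 -5.0e-04 -1.0e+00] F [0.9 0.9 1. ] open 0.0852 0.0
dp mm [ -1.1  -1.1 113.7]
wz 0.11
```

arm_command(gripper=[1,1,1,1,1], dp=[[-1,-1,40],[-1,-1,80],[-1,-1,105],[-1,-1,114],[-1,-1,114]], rot=[[0,0,0],[0,0,0],[0,0,0],[0,0,0],[0,0,0]], grip_force=30)

```text
time_s: 2.9
position: [0.4583, -0.2462, 0.0856]
tcp_rot: [-2.976, -1.004, 0.0]
wrist_force: [0.4, 0.2, 0.0]
opening: 0.0853
grip_force: 0.0
```

arm_command(gripper=[0.5,0.4,0.2,0.1,0.1], dp=[[0,0,0],[0,0,0],[0,0,0],[0,0,0],[0,0,0]], rot=[[0,0,0],[0,0,0],[0,0,0],[0,0,0],[0,0,0]])

```text
time_s: 3.52
position: [0.4589, -0.2467, 0.0864]
tcp_rot: [2.976, 1.004, 0.001]
wrist_force: [-0.3, -0.0, 5.9]
opening: 0.0283
grip_force: 29.5
```

arm_command(gripper=[0.1,0.1,0.1,0.1,0.1], dp=[[0,0,0],[0,0,0],[0,0,0],[0,0,0],[0,0,0]], rot=[[0,0,0],[0,0,0],[0,0,0],[0,0,0],[0,0,0]])

```text
time_s: 4.15
position: [0.4589, -0.2466, 0.0864]
tcp_rot: [2.976, 1.004, 0.001]
wrist_force: [-0.7, 0.5, 5.6]
opening: 0.0283
grip_force: 29.5
```

arm_command(gripper=[0.1,0.1,0.1,0.1,0.1], dp=[[0,0,-10],[0,0,-30],[0,0,-60],[0,0,-90],[0,0,-90]], rot=[[0,0,0],[0,0,0],[0,0,0],[0,0,0],[0,0,0]])

```text
time_s: 4.78
position: [0.4597, -0.2473, 0.1784]
tcp_rot: [2.973, 1.003, 0.005]
wrist_force: [-0.2, -0.4, -1.1]
opening: 0.0283
grip_force: 29.6
```

```bash
python3 - <<'E'
from h import *
plan([.635,0,.21],-53)
s=snapshot("side"); u=proj(s,[.459,-.247,.12])[0]; print(u)
crop(s,"lift",int(u[0])-60,max(0,int(u[1])-60),120,120,5)
E
```

```text
t 4.775 pos [ 0.4597 -0.2473  0.1784] q [-36.9   0.7 106.    0.   73.   15.8] y-angle -52.72 ztool [ 0.0042 -0.0032 -1.    ] F [-0.2 -0.4 -1.1] open 0.0283 29.63333487510681
dp mm [289.3 -90.4 -31.6]
wz 0.28
[399.97621371 157.56599811]
```

View pics/lift.png

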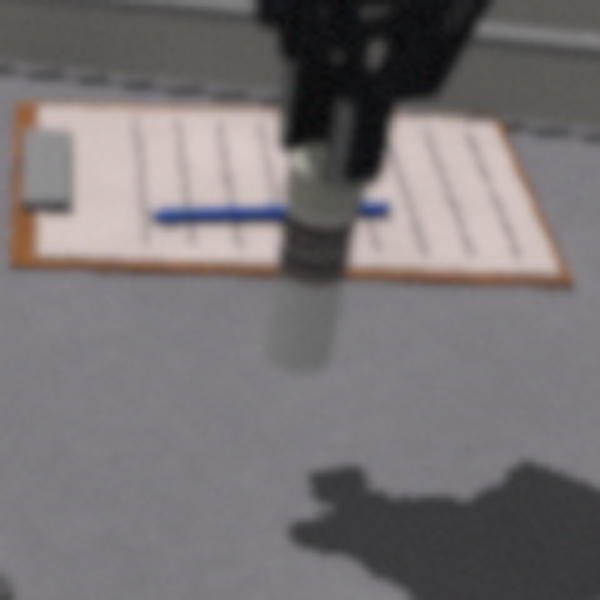

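The container is held by the top of its cap and looks upright: cap near crop (325,190), foot near (303,360). I'll check the foot position in both cameras.

```bash
python3 - <<'E'
from h import *
s=snapshot("side")
u=proj(s,[.459,-.247,.12])[0]; o=np.array([int(u[0])-60,max(0,int(u[1])-60)])
for z in (.074,.085,.092,.1): 
  P=proj(s,[[.459,-.247,z],[.459,-.247,z+.093-.0185],[.459,-.247,z+.093]]); print(z,((P-o+.5)*5).round(0).tolist())
E
```

```text
0.074 [[294.0, 399.0], [316.0, 244.0], [322.0, 203.0]]
0.085 [[297.0, 377.0], [319.0, 220.0], [325.0, 179.0]]
0.092 [[299.0, 363.0], [322.0, 205.0], [328.0, 163.0]]
0.1 [[301.0, 347.0], [324.0, 187.0], [330.0, 144.0]]
```

arm_command(gripper=[0.1,0.1,0.1,0.1,0.1], dp=[[0,0,-30],[30,-10,-72],[80,-25,-72],[130,-40,-72],[170,-53,-72]], rot=[[0,0,0],[0,0,0],[0,0,0],[0,0,0],[0,0,0]])

```text
time_s: 5.5
position: [0.5614, -0.0992, 0.2455]
tcp_rot: [-2.975, -1.004, 0.004]
wrist_force: [0.4, -0.4, -0.8]
opening: 0.0284
grip_force: 29.7
```

arm_command(gripper=[0.1,0.1,0.1,0.1,0.1], dp=[[40,-13,0],[80,-25,0],[105,-33,0],[119,-37,0],[119,-37,0]], rot=[[0,0,0],[0,0,0],[0,0,0],[0,0,0],[0,0,0]])

```text
time_s: 6.12
position: [0.6333, 0.0008, 0.2461]
tcp_rot: [-2.976, -1.005, 0.003]
wrist_force: [-0.3, 0.0, -0.3]
opening: 0.0285
grip_force: 29.7
```

```bash
python3 - <<'E'
from h import *
plan([.635,0,.171],-53)
E
```

```text
t 6.125 pos [0.6333 0.0008 0.2461] q [-7.  13.2 84.8 -0.  82.  45.6] y-angle -52.66 ztool [-2.3e-03  1.0e-04 -1.0e+00] F [-0.3  0.  -0.3] open 0.0285 29.723687767982483
dp mm [ 1.   1.8 75.1]
wz 0.34
```

arm_command(gripper=[0.1,0.1,0.1,0.1,0.1], dp=[[1,1,30],[1,1,55],[1,1,70],[1,1,75],[1,1,75]], rot=[[0,0,0],[0,0,0],[0,0,0],[0,0,0],[0,0,0]])

```text
time_s: 6.75
position: [0.6353, -0.0002, 0.173]
tcp_rot: [2.977, 1.003, 0.001]
wrist_force: [-0.2, 0.4, -0.4]
opening: 0.0281
grip_force: 29.7
```

```bash
python3 - <<'E'
from h import *
plan([.635,0,.1664],-53)
s=snapshot("side");t=snapshot("top")
u=proj(s,[.635,0,.07])[0];v=proj(t,[.635,0,.07])[0];print(u,v)
def g(d,c,n,k):
    x,y=int(c[0])-n,int(c[1])-n;return cv2.resize(d["pixels"][y:y+2*n,x:x+2*n,::-1],(k,k),interpolation=cv2.INTER_CUBIC)
cv2.imwrite("pics/above.png",np.hstack([g(s,u,40,400),g(t,v,40,400)]))
E
```

```text
t 6.75 pos [ 6.353e-01 -2.000e-04  1.730e-01] q [-7.1 16.4 89.  -0.  74.5 45.6] y-angle -52.75 ztool [ 5.e-04 -2.e-04 -1.e+00] F [-0.2  0.4 -0.4] open 0.0281 29.72846031188965
dp mm [-0.1 -0.3  6.6]
wz 0.25
[281.7768886 236.3626827] [281.90833837 188.40735008]
```

View pics/above.png

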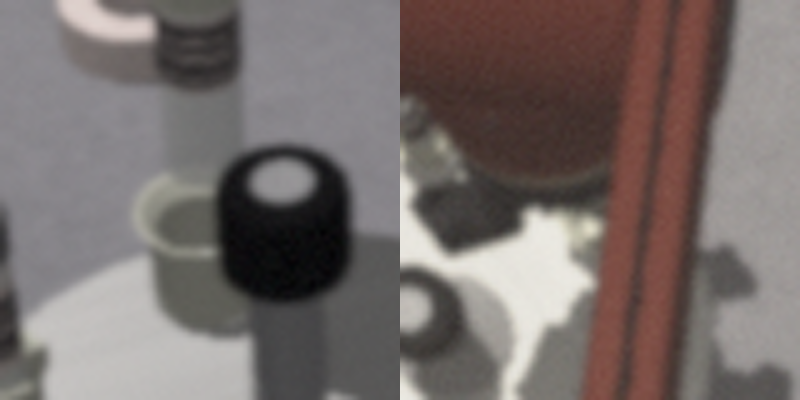

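The body lines up with the sleeve sideways (body axis near x=195 at the rim, rim centre near x=200). I'll descend slowly and watch the force.

arm_command(gripper=[0.1,0.1,0.1,0.1,0.1], dp=[[-1,1,8],[-1,1,14],[-1,1,18],[-1,1,21],[-1,1,24]], rot=[[0,0,0],[0,0,0],[0,0,0],[0,0,0],[0,0,0]])

```text
time_s: 7.48
position: [0.6358, -0.0008, 0.1497]
tcp_rot: [2.977, 1.004, 0.004]
wrist_force: [-0.5, 3.2, 9.3]
opening: 0.0286
grip_force: 30.8
```

arm_command(gripper=[0.1,0.1,0.1,0.1,0.1], dp=[[0,0,-6],[2,-2.5,-6],[2,-2.5,-2],[2,-2.5,1],[2,-2.5,3]], rot=[[0,0,0],[0,0,0],[0,0,0],[0,0,0],[0,0,0]])

```text
time_s: 8.1
position: [0.6346, 0.0021, 0.1448]
tcp_rot: [-2.976, -1.004, 0.001]
wrist_force: [-0.4, -0.3, -0.2]
opening: 0.0282
grip_force: 29.7
```

arm_command(gripper=[0.1,0.1,0.1,0.1,0.1], dp=[[0,0,6],[0,0,12],[0,0,17],[0,0,20],[0,0,22]], rot=[[0,0,0],[0,0,0],[0,0,0],[0,0,0],[0,0,0]])

```text
time_s: 8.72
position: [0.635, 0.002, 0.1233]
tcp_rot: [-2.977, -1.004, 0.0]
wrist_force: [-0.7, -0.1, 0.4]
opening: 0.0282
grip_force: 29.7
```

arm_command(gripper=[0.1,0.1,0.1,0.1,0.1], dp=[[0,0,2],[0,0,3],[0,0,4],[0,0,5],[0,0,5]], rot=[[0,0,0],[0,0,0],[0,0,0],[0,0,0],[0,0,0]])

```text
time_s: 9.35
position: [0.6349, 0.002, 0.1185]
tcp_rot: [-2.977, -1.004, 0.0]
wrist_force: [0.3, -0.5, -0.3]
opening: 0.0286
grip_force: 29.7
```

arm_command(gripper=[0.1,0.1,0.1,0.1,0.1], dp=[[0,0,1],[0,0,2],[0,0,2.5],[0,0,3],[0,0,3]], rot=[[0,0,0],[0,0,0],[0,0,0],[0,0,0],[0,0,0]])

```text
time_s: 9.98
position: [0.6362, 0.0021, 0.1174]
tcp_rot: [2.976, 1.004, 0.004]
wrist_force: [-0.5, 1.0, 6.6]
opening: 0.0286
grip_force: 30.7
```

Contact with the floor is at the predicted height. Now I release.

arm_command(gripper=[0.4,0.5,0.6,0.7,0.7], dp=[[0,0,0],[0,0,0],[0,0,0],[0,0,0],[0,0,0]], rot=[[0,0,0],[0,0,0],[0,0,0],[0,0,0],[0,0,0]])

```text
time_s: 10.6
position: [0.6349, 0.002, 0.1154]
tcp_rot: [-2.977, -1.004, 0.0]
wrist_force: [-0.1, 0.5, 0.3]
opening: 0.0596
grip_force: 0.0
```

arm_command(gripper=[0.7,0.7,0.7,0.7,0.7], dp=[[0,0,0],[0,0,0],[0,0,-15],[0,0,-50],[0,0,-90]], rot=[[0,0,0],[0,0,0],[0,0,0],[0,0,0],[0,0,0]])

```text
time_s: 11.22
position: [0.6348, 0.002, 0.207]
tcp_rot: [-2.977, -1.004, 0.001]
wrist_force: [0.4, -0.1, 1.2]
opening: 0.0601
grip_force: 0.0
```

```bash
python3 - <<'E'
from h import *
plan([.579,.0766,.21],-70)
s=snapshot("side")
crop(s,"rel",200,180,200,180,3)
E
```

```text
t 11.225 pos [0.6348 0.002  0.207 ] q [-6.9 14.8 87.2 -0.  78.  45.8] y-angle -52.73 ztool [-5.e-04  0.e+00 -1.e+00] F [ 0.4 -0.1  1.2] open 0.0601 0.0
dp mm [  0.8 -93.1  -3. ]
wz 17.27
```

View pics/rel.png

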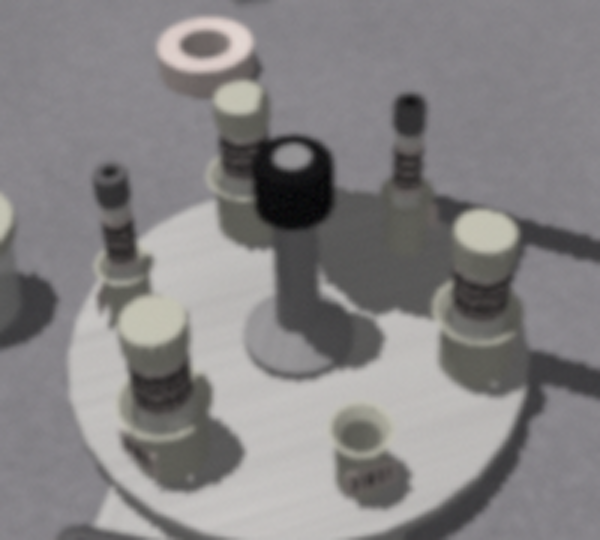

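The specimen stands seated, cap near (240,95), and its neighbours are undisturbed. Next I go to the knob.

arm_command(gripper=[1,1,1,1,1], dp=[[0,-25,-10],[0,-60,-10],[1,-85,-5],[1,-93,-3],[1,-93,-3]], rot=[[0,0,4],[0,0,8],[0,0,13],[0,0,17],[0,0,17]])

```text
time_s: 11.9
position: [0.5795, 0.0772, 0.2095]
tcp_rot: [3.092, 0.556, 0.002]
wrist_force: [0.2, -0.7, -0.5]
opening: 0.0855
grip_force: 0.0
```

```bash
python3 - <<'E'
from h import *
plan([.579,.0766,.1425],-70)
E
```

```text
t 11.9 pos [0.5795 0.0772 0.2095] q [-0.1  7.9 94.9 -0.  77.1 69.5] y-angle -69.63 ztool [ 0.0012 -0.     -1.    ] F [ 0.2 -0.7 -0.5] open 0.0855 0.0
dp mm [-0.7  0.4 67. ]
wz 0.37
```

arm_command(gripper=[1,1,1,1,1], dp=[[-0.5,0,25],[-0.5,0,50],[-0.5,0,62],[-0.5,0,67],[-0.5,0,67]], rot=[[0,0,0],[0,0,0],[0,0,0],[0,0,0],[0,0,0]])

```text
time_s: 12.52
position: [0.5795, 0.0763, 0.142]
tcp_rot: [3.092, 0.553, 0.001]
wrist_force: [-0.3, -0.3, 0.5]
opening: 0.0854
grip_force: 0.0
```

arm_command(gripper=[0.6,0.5,0.4,0.3,0.2], dp=[[0,0,0],[0,0,0],[0,0,0],[0,0,0],[0,0,0]], rot=[[0,0,0],[0,0,0],[0,0,0],[0,0,0],[0,0,0]])

```text
time_s: 13.15
position: [0.5792, 0.0769, 0.1425]
tcp_rot: [-3.092, -0.553, -0.001]
wrist_force: [-2.3, 1.2, 5.6]
opening: 0.0382
grip_force: 30.3
```

arm_command(gripper=[0.2,0.2,0.2,0.2,0.2], dp=[[0,0,0],[0,0,0],[0,0,0],[0,0,0],[0,0,0]], rot=[[0,0,0],[0,0,0],[0,0,0],[0,0,0],[0,0,0]])

```text
time_s: 13.78
position: [0.5792, 0.077, 0.1425]
tcp_rot: [-3.092, -0.553, -0.001]
wrist_force: [-1.8, 1.5, 6.0]
opening: 0.0382
grip_force: 30.3
```

arm_command(gripper=[0.2,0.2,0.2,0.2,0.2], dp=[[0,0,0],[0,0,0],[0,0,0],[0,0,0],[0,0,0]], rot=[[0,0,-4],[0,0,-10],[0,0,-16],[0,0,-22],[0,0,-28]])

```text
time_s: 14.4
position: [0.5794, 0.0766, 0.1425]
tcp_rot: [2.864, 1.29, 0.002]
wrist_force: [-0.8, 0.1, 5.5]
opening: 0.0378
grip_force: 30.2
```

arm_command(gripper=[0.2,0.2,0.2,0.2,0.2], dp=[[0,0,0],[0,0,0],[0,0,0],[0,0,0],[0,0,0]], rot=[[0,0,-7],[0,0,-14],[0,0,-21],[0,0,-28],[0,0,-35]])

```text
time_s: 15.02
position: [0.5799, 0.0764, 0.1425]
tcp_rot: [2.343, 2.091, 0.002]
wrist_force: [0.7, -0.0, 3.1]
opening: 0.038
grip_force: 30.1
```

arm_command(gripper=[0.2,0.2,0.2,0.2,0.2], dp=[[0,0,0],[0,0,0],[0,0,0],[0,0,0],[0,0,0]], rot=[[0,0,-7],[0,0,-14],[0,0,-21],[0,0,-28],[0,0,-35]])

```text
time_s: 15.65
position: [0.5804, 0.0764, 0.1425]
tcp_rot: [1.605, 2.697, 0.003]
wrist_force: [3.7, 0.4, 2.4]
opening: 0.0381
grip_force: 30.0
```

arm_command(gripper=[0.2,0.2,0.2,0.2,0.2], dp=[[0,0,0],[0,0,0],[0,0,0],[0,0,0],[0,0,0]], rot=[[0,0,-7],[0,0,-14],[0,0,-21],[0,0,-26],[0,0,-30]])

```text
time_s: 16.27
position: [0.5808, 0.0767, 0.1425]
tcp_rot: [0.854, 3.019, 0.002]
wrist_force: [3.9, 1.1, 0.6]
opening: 0.0379
grip_force: 30.0
```

```bash
python3 - <<'E'
from h import *
plan([.5792,.077,.1425],76.5)
E
```

```text
t 16.275 pos [0.5808 0.0767 0.1425] q [ -0.2  11.4  98.4   0.   69.9 -58.6] y-angle 58.42 ztool [ 4.4e-03  3.0e-04 -1.0e+00] F [3.9 1.1 0.6] open 0.0379 29.971285859355703
dp mm [ 1.5 -0.6  0. ]
wz -18.08
```

arm_command(gripper=[0.2,0.2,0.2,0.2,0.2], dp=[[0,0,0],[0,0,0],[0,0,0],[0,0,0],[0,0,0]], rot=[[0,0,-5],[0,0,-10],[0,0,-14],[0,0,-17],[0,0,-18]])

```text
time_s: 16.9
position: [0.5809, 0.077, 0.1425]
tcp_rot: [0.373, 3.115, 0.002]
wrist_force: [4.0, 4.0, -0.2]
opening: 0.0379
grip_force: 30.1
```

```bash
python3 - <<'E'
from h import *
plan([.5792,.077,.1425],76.5)
s=snapshot("side")
im=cv2.resize(s["pixels"][190:400,190:400,::-1],(600,600),interpolation=cv2.INTER_CUBIC)
k=600/210
c=np.array([.579,.0766])
for th,h in [(93.1,.124),(153.1,.133),(213.1,.124),(273.1,.071),(333.1,.124),(33.1,.133)]:
    P=np.array([*(c+.095*np.array([np.cos(np.radians(th)),np.sin(np.radians(th))])),h])
    u=((proj(s,P)[0]-[190,190]+.5)*k).astype(int); print(th,u)
    cv2.circle(im,tuple(int(x) for x in u),3,(0,0,255),-1)
cv2.imwrite("pics/fin.png",im)
E
```

```text
t 16.9 pos [0.5809 0.077  0.1425] q [ -0.2  11.5  98.4   0.   69.9 -76.5] y-angle 76.34 ztool [ 4.7e-03  7.0e-04 -1.0e+00] F [ 4.   4.  -0.2] open 0.0379 30.05281355115585
dp mm [ 1.7 -0.4  0. ]
wz -0.16
93.1 [258 307]
153.1 [453 247]
213.1 [478 131]
273.1 [351 128]
333.1 [191  90]
33.1 [126 194]
```

View pics/fin.png

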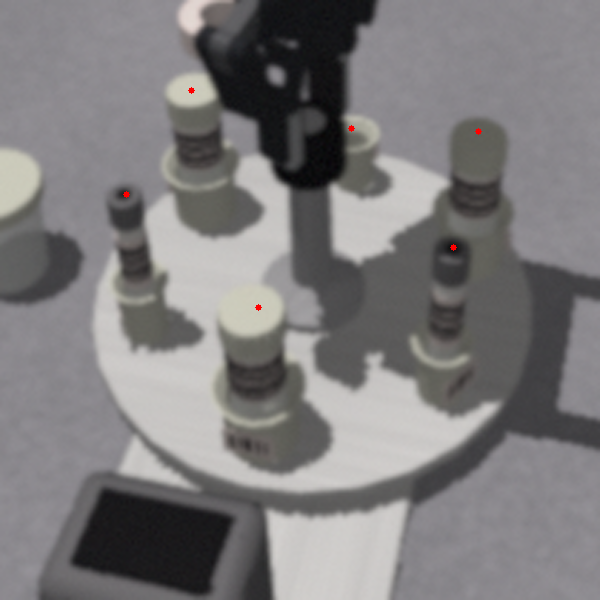

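The red predicted dots fall on the cap tops. The specimen's cap is at (251,303) against a dot at (258,307), about 3 mm off. One check of the reader direction before handing in.

```bash
python3 - <<'E'
from h import *
s=snapshot("side");t=snapshot("top")
c=np.array([.579,.0766])
for d,uv in((t,np.array([62,266])/4.2+[125,155]),(s,np.array([152,540])/(600/210)+[190,190])):
    P=onplane(d,uv,.15)[:2]-c;print(np.degrees(np.arctan2(P[1],P[0])),np.hypot(*P))
E
```

```text
94.11500630821186 0.2180294300187738
93.5426573266274 0.22450679815966093
```

arm_command(gripper=[0.2,0.2,0.2,0.2,0.2], dp=[[0,0,0],[0,0,0],[0,0,0],[0,0,0],[0,0,0]], rot=[[0,0,-0.5],[0,0,-1],[0,0,-1],[0,0,-1],[0,0,-1]])

```text
time_s: 17.68
position: [0.5809, 0.077, 0.1425]
tcp_rot: [0.347, 3.118, 0.002]
wrist_force: [4.9, 2.7, -0.1]
opening: 0.0382
grip_force: 30.0
```

```bash
python3 -c "
from cell import *
print(close_job())"
```

```text
the job is handed in; nothing more can be done
None
```

The container was lowered to the bottom of the free wide place and let go there. The carousel is turned so it faces the reader to within about 1–2° (about 3 mm) by the cameras, and the gripper still holds the knob at 30 N. The job was handed in at 17.7 s; no verdict came back.

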